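Put the grill scraper in its transport cradle and lock it

TASK

Pack the grill scraper for transport: pull it out from under the grill's side shelf by the end of its handle, lay it flat on the green mat and let go. Then take it again by the red band at its middle, lay it gently into the orange cradle with its head in the wide pocket, and slide the yellow lock grip all the way to its end stop so the tongue lies over the handle. Leave the other things on the cart where they are.

Things in the scene. Friction and masses are not known exactly. Their poses are not given: they have to be found in the camera images.
- scraper: Grill scraper, loose, 0.16 kg, 250 mm long, flat on the cart at the start, its head end under the grill's side shelf (110 to 130 mm of bar sticks out). Straight black bar 26 wide, 24 high, x = -125 to +60 mm, red band at x = -25 to +25; wooden head with steel blade, x = +60 to +125. Origin: centre of the underside at mid length; x to the head, z up. Balances about 20 mm to the head side of it.
- scraper_head (a point): Middle of the scraper's wooden head, 87 mm from its origin along +x, 12 mm above the underside. The head is 60 wide, 55 long, 24 high; the steel blade beyond it is 60 wide, 10 long, 14 high.
- shelf_edge (a point): Middle of the outer edge bar of the grill's rigid wire side shelf: bar 10 mm thick, from z = 80 to 90 mm. The shelf is 320 mm long along x (160 mm either way) and spreads from here 210 mm towards -y to the grill. The space below is free; a gripper does not fit through the wires.
- mat: Green mat, 260 x 260 mm, flush on the cart top (under 1 mm thick, nothing to catch on), between grill and cradle. Origin: its centre; sides along its x and y.
- cradle: Orange cradle, fixed. Origin: centre of the underside of its base plate (290 along x, 130 along y, 6 thick). On y = 0: channel for the bar, x = -132 to -47 mm, 34 wide; pocket for the head, x = +65 to +132, 68 wide; both with floor at z = 14, 10 mm walls up to z = 42 and an end wall. In between (x = -47 to +65) it is open down to the base plate right across: room for fingers.
- seat (a point): Where the scraper's origin belongs when seated: cradle frame x = 0, y = 0, z = 14 mm, axes as the cradle's (scraper's head towards +x).
- lock (a joint): Travel of the transport lock along the cradle's -y, in m: 0 open, 0.08 closed at its end stop; starts at 0 to 0.02. Friction about 2.5 N, stays where left. Its steel tongue (24 wide, z = 47 to 52 mm, tip 50 mm ahead of the grip's centre) crosses 9 mm above a seated bar as it closes and ends between two posts 56 mm high at cradle y = -29 to -51.
- lock_top (a point): Centre of the top of the yellow lock grip, an upright block 24 mm along the cradle's x, 20 along its y, 40 tall (z = 52 to 92). In the cradle frame: x = -85, y = +95 less the travel, z = 92 mm. It runs on a fixed grey bed, x = -120 to -50, y = +27 to +142, 42 high, with two guide rails up to z = 50.
- can: Bystander: red drinks can, 66 mm across, 115 mm tall. Origin: centre of its underside.
- sauce: Bystander: yellow sauce bottle with a green cap, 56 mm across, 170 mm tall. Origin: centre of its underside.
- shaker: Bystander: small metal salt shaker, 40 mm across, 74 mm tall. Origin: centre of its underside.
- cup: Bystander: black open cup, 72 mm across, 75 mm tall. Origin: centre of its underside.
- jar: Bystander: amber spice jar with a white cap, 52 mm across, 80 mm tall. Origin: centre of its underside.

How it is judged:
By the outcome, as a careful person would: the job done as asked, in the order asked, and still so for the second after the job is handed in, with the robot touching nothing.
It also fails if it takes over 58 s, if anything falls off the work surface, if the arm or the gripper's body presses on something with over 40 N, if the wrist force passes 120 N, or if a joint passes its speed limit or range.

ROBOT

A 6-joint arm with a two-finger parallel gripper is mounted at the origin on the work surface. World frame = base frame: x ahead of the robot, y to its left, z up, the work surface at z = 0. Lengths are in m, angles in degrees, forces in N, time in s.
With the tool pointing down it reaches from about 0.35 to 0.875 m from the base axis. Payload 4.2 kg.
Tool frame: the origin (TCP) lies at the very end of the fingers, on their centre line; the grasp point (between the pads) lies 19 mm behind it; z points along the fingers, y is the line along which they close (so a half turn about z gives the same grasp; the last joint's range is limited). The gripper opens to 87 mm and grips with 3 to 60 N. Pads are 19 mm wide; open, the fingers measure 117 mm over their backs; the gripper's body (75 mm by 190 mm) begins 51 mm behind the grasp point.
Start: joints at [-61.673, 22.042, 0.453, 0, -68.411, -14.817], TCP at [0.146, -0.608, 0.223] pointing down, gripper open.
Joint ranges: [-179.83, 179.83], [-69.29, 118.12], [-61.27, 80.66], [-181.25, 117.63], [-171.15, -9.14], [-177.46, 177.46]. Speed limits (degrees/s): [159.86, 159.86, 180, 180, 180, 180].

INTERFACE

Orientations are given as a 3x3 rotation matrix whose columns are the frame's x, y, z axes.
In Python, from station import monitor, cams, ticket gives the robot as it stands.
- The arm moves only by the tool drive_tool, never from a script. Its argument "moves" is a list of rows, each an object with "delta_pos": the shift along the tool's x, y, z in mm, a list of three; "turn": the turn about the tool's z in rad; "claw": the opening, from 0 (shut) to 1 (fully open). A call has 1 to 12 rows; each row shifts and turns the commanded pose from where the row before left it, along the tool's axes as they then stand; what a row does not reach is not made up. A row lasts 1/8 s, in which the tool goes at most 62.5 mm and 10.7 degrees, less where a joint would pass 70% of its speed; a pose out of reach is approached as far as the arm can. A call is refused whole if a number of a shift passes 62.5 or a number of a turn 0.188, either way. A call with a gripper value outside its range is refused whole. The fingers move at their own pace and stop on an object; the grip force is fixed at half the most. Time passes only in rows, so rows that do not move let the fingers close. It gives the time, the measured TCP pose, the force, the opening and the grip force at its end, in the units of the state.
- monitor.sense(): the state, without advancing time (a new reading comes with each control period).
- cams.capture(name): name is "side" or "top" or "wrist"; returns a dict with "color" (420x560x3 uint8, red, green, blue), "range_z" (420x560 float32, m along the optical axis (not along the pixel's ray), 0 where there is no reading), "vertical_fov" (degrees; the focal length in pixels is half the picture's height over the tangent of half this angle, whatever the lens; pixels are square), "cx", "cy" (the principal point, pixels), "dist" ([k1, k2, p1, p2, k3] as OpenCV has them; the pictures are not rectified), "extrinsics" (4x4, takes a point from camera to world coordinates). Camera axes: x right, y down, z forward; pixel columns grow to the right and rows downward; lengths in m; the calibration is good to about 2 mm. A picture is of the moment at which its call begins.
- ticket.finish_job(): hands the job in; it is judged then, once.
The state is a dict: "time_s": time; "joints": joint angles; "joint_velocities": joint speeds; "effort": joint torques, N m; "tcp_pos": TCP position; "ee_rot": TCP orientation; "wrist_force": force on the tool from outside, world axes, zero at the start; "moment": the same for the moment, N m; "gripper_width": opening from 0.0 (shut) to 1.0 (fully open); "gripper_force": force on a finger pad.
Only numpy, scipy, OpenCV 4.12 (cv2) and the standard library are available. Lean on these libraries where they do the work, as an engineer would, in place of code of your own. Each camera call takes 0.05 s, during which the arm holds its last target. There are 200 camera calls.

## Working session

There is one attempt and no reset: what is moved stays moved. The work goes in short steps, Python scripts to look and compute and a tool call to move; the robot and the scene stay as the last step left them, time stands still between calls to the robot, and variables do not carry over. Pictures are saved under pics/ and viewed, at most 10 in all, crops included, and the job is handed in when it is done.

Besides the shell and the picture viewer there is one more tool, called after "Call:" in YAML: its name, and indented under it one key for each argument. drive_tool: Moves the arm, as the interface text tells. Its arguments: {"type":"object","properties":{"moves":{"type":"array","items":{"type":"object","properties":{"delta_pos":{"type":"array","items":{"type":"number"}},"turn":{"type":"number"},"claw":{"type":"number"}}}}},"required":["moves"]}

```bash
ls; mkdir -p pics
cat > h.py <<'E'
import numpy as np, cv2
from station import monitor, cams, ticket
def K(c):
    h=c["color"].shape[0]; f=h/2/np.tan(np.radians(c["vertical_fov"])/2)
    return np.array([[f,0,c["cx"]],[0,f,c["cy"]],[0,0,1.]])
def cloud(c):
    h,w=c["range_z"].shape
    u,v=np.meshgrid(np.arange(w),np.arange(h))
    p=np.stack([u,v],-1).reshape(-1,1,2).astype(np.float64)
    n=cv2.undistortPoints(p,K(c),np.array(c["dist"],float)).reshape(h,w,2)
    z=c["range_z"]; P=np.dstack([n[...,0]*z,n[...,1]*z,z,np.ones_like(z)])
    W=(P@np.array(c["extrinsics"]).T)[...,:3]; W[z==0]=np.nan
    return W
def save(c,n): cv2.imwrite("pics/"+n+".png",c["color"][...,::-1])
E
python3 - <<'E'
from h import *
print(monitor.sense())
for n in("top","side"):
    c=cams.capture(n); save(c,n+"0"); np.savez("/tmp/"+n+"0.npz",W=cloud(c),C=c["color"]); print(n,c["vertical_fov"],c["dist"],np.round(c["extrinsics"],3).tolist())
E
```

```text
pics
{'time_s': 0.0, 'joints': array([-6.16748428e+01,  2.20912054e+01,  3.81262706e-01, -2.89472449e-02,
       -6.84138967e+01, -1.48163389e+01]), 'joint_velocities': array([ 0.01312935, -0.01548749,  0.0015243 ,  0.08467405, -0.05966003,
        0.09276122]), 'effort': array([-3.94519129e-04, -3.90663528e+01,  1.87408894e+01,  4.22021672e+00,
        1.08807659e-02, -2.03558011e-04]), 'tcp_pos': array([ 0.14587053, -0.60711624,  0.22146519]), 'ee_rot': array([[-9.72377470e-01, -2.33413113e-01, -6.11967636e-04],
       [-2.33413894e-01,  9.72375152e-01,  2.12548157e-03],
       [ 9.89468536e-05,  2.20961214e-03, -9.99997554e-01]]), 'wrist_force': array([-0.95772048,  0.49414908,  0.33525988]), 'moment': array([ 0.0415974 , -0.03711528,  0.00742457]), 'gripper_force': 0.0, 'gripper_width': 0.9986302630011301}
top 46.19098078039208 [-0.11919581  0.          0.          0.          0.        ] [[-0.005, -0.993, 0.116, 0.414], [-1.0, 0.006, 0.008, -0.054], [-0.008, -0.116, -0.993, 1.399], [0.0, 0.0, 0.0, 1.0]]
side 56.32790340776525 [-0.09369774  0.          0.          0.          0.        ] [[-0.741, -0.421, 0.524, 0.04], [-0.672, 0.484, -0.561, 0.547], [-0.017, -0.767, -0.641, 0.772], [0.0, 0.0, 0.0, 1.0]]
```

View pics/top0.png

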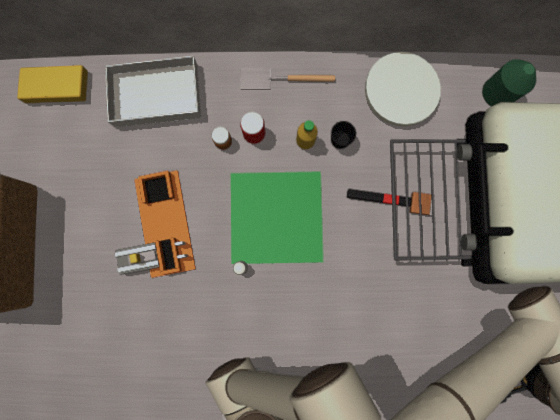

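View pics/side0.png

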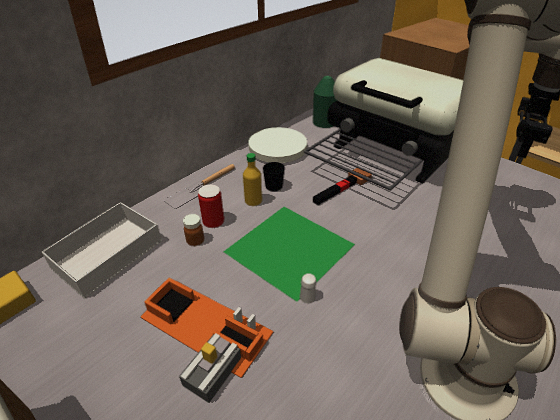

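The top view shows the scraper handle end at about (348,193), band (388,199), and head under the shelf (422,204). The shelf edge is at column 394 and the mat is centred at (277,217). The cradle has its pocket at (157,188), channel at (168,257) and yellow grip at (133,258). The shaker sits at (240,268), just off the mat's corner, and the can, sauce, cup and jar stand behind the mat.

```bash
cat > m.py <<'E'
from h import *
d=np.load("/tmp/top0.npz");W=d["W"];C=d["C"];H=cv2.cvtColor(C,cv2.COLOR_RGB2HSV)
def rep(n,m):
    P=W[m]; P=P[~np.isnan(P[:,0])]
    (c,s,a)=cv2.minAreaRect((P[:,:2]*1000).astype(np.float32))
    print(n,len(P),"med",np.round(np.median(P,0),4),"rect",np.round(c,1),np.round(s,1),round(a,1),"z",np.round(np.percentile(P[:,2],[2,50,98]),3)); return P
def box(u0,u1,v0,v1):
    m=np.zeros(C.shape[:2],bool); m[v0:v1,u0:u1]=1; return m
h,s,v=H[...,0].astype(int),H[...,1],H[...,2]
rep("mat",(h>50)&(h<75)&(s>150)&box(220,335,160,275))
V=C.max(-1)
bar=(V<60)&box(340,392,180,215); P=rep("bar dark",bar)
red=((h<6)|(h>174))&(s>150)&box(375,400,185,215); rep("band",red)
rep("head",(h>6)&(h<16)&(s>120)&box(405,440,185,225))
zz=W[...,2]
P=rep("scr high",(zz>0.015)&(zz<.035)&box(340,392,180,215))
q=P[:,:2]-P[:,:2].mean(0); _,_,vt=np.linalg.svd(q); print("axis",vt[0],P[:,:2].mean(0))
rep("cradle orange",(h>3)&(h<16)&(s>180)&box(120,210,160,285))
rep("cradle top",(zz>0.036)&(zz<.046)&(h>3)&(h<16)&(s>180)&box(120,210,160,285))
rep("lock",(zz>0.08)&box(110,200,235,280))
rep("bed",(zz>0.036)&(zz<.046)&(s<60)&box(110,160,235,280))
rep("shelf edge",(zz>0.08)&(zz<.1)&box(386,400,130,270))
rep("shaker",(zz>.06)&box(225,255,255,285))
for n,b in dict(can=box(235,270,105,150),sauce=box(290,322,115,155),cup=box(325,360,115,155),jar=box(205,235,120,155)).items(): rep(n,(zz>.06)&b)
E
python3 m.py
```

```text
return _methods._mean(a, axis=axis, dtype=dtype,
  ret = um.true_divide(
Traceback (most recent call last):
  File "m.py", line 10, in <module>
    rep("mat",(h>50)&(h<75)&(s>150)&box(220,335,160,275))
    ~~~^^^^^^^^^^^^^^^^^^^^^^^^^^^^^^^^^^^^^^^^^^^^^^^^^^
  File "m.py", line 6, in rep
    print(n,len(P),"med",np.round(np.median(P,0),4),"rect",np.round(c,1),np.round(s,1),round(a,1),"z",np.round(np.percentile(P[:,2],[2,50,98]),3)); return P
                                                                                                               ~~~~~~~~~~~~~^^^^^^^^^^^^^^^^^^
IndexError: index -1 is out of bounds for axis 0 with size 0
```

```bash
python3 - <<'E'
from h import *
d=np.load("/tmp/top0.npz");W=d["W"];C=d["C"];H=cv2.cvtColor(C,cv2.COLOR_RGB2HSV)
for p in [(277,217),(170,215),(360,195),(388,199),(422,204),(133,258),(394,180)]: print(p,C[p[1],p[0]],H[p[1],p[0]],W[p[1],p[0]])
print(np.isnan(W[...,0]).mean())
E
sed -i 's/    P=W\[m\]/    if not m.sum(): print(n,"none"); return np.zeros((2,3))\n    P=W[m]/; s/h>50)&(h<75)/h>50)\&(h<80)/' m.py; python3 m.py 2>&1 | grep -v Warn
```

```text
(277, 217) [ 69 146  83] [ 65 134 146] [ 0.52734489 -0.05094838  0.00329668]
(170, 215) [187 118  63] [ 13 169 187] [0.53412679 0.25426216 0.0088019 ]
(360, 195) [36 32 33] [173  28  36] [ 0.58570447 -0.28464551  0.02924572]
(388, 199) [186  52  47] [  1 191 186] [ 0.5752927  -0.36639537  0.01739386]
(422, 204) [139  88  55] [ 12 154 139] [ 0.56000043 -0.46295893  0.02092729]
(133, 258) [188 166  67] [ 25 164 188] [0.41191686 0.33458308 0.09137045]
(394, 180) [64 61 57] [17 28 64] [ 0.61782861 -0.367194    0.0938606 ]
0.00383078231292517
mat none
bar dark 327 med [ 0.5843 -0.2996  0.0226] rect [ 585.7 -301. ] [103.2  23.7] 81.8 z [0.005 0.023 0.029]
band 110 med [ 0.5744 -0.3681  0.0233] rect [ 575.3 -374.3] [47.2 24.1] 81.4 z [0.009 0.023 0.029]
head 351 med [ 0.5626 -0.4601  0.0233] rect [ 563.1 -457.4] [56.2 58.6] 81.4 z [0.014 0.023 0.03 ]
scr high 417 med [ 0.5856 -0.3132  0.023 ] rect [ 585.4 -313.8] [127.   26.7] 81.8 z [0.017 0.023 0.029]
axis [-0.14910972 -0.98882066] [ 0.58496333 -0.31277455]
cradle orange 671 med [0.497  0.2499 0.0151] rect [509.3 269.9] [281. 126.] 10.8 z
[... 197 characters left out ...]
0.081 0.092 0.096]
bed 361 med [0.4037 0.3534 0.042 ] rect [411.1 339.4] [ 70.3 113. ] 10.9 z [0.037 0.042 0.046]
shelf edge 497 med [ 0.5697 -0.365   0.0889] rect [ 568.6 -368.5] [ 26.1 330.3] 88.0 z [0.083 0.089 0.095]
shaker 134 med [0.3853 0.0513 0.071 ] rect [385.9  51.5] [33.8 33.6] 14.2 z [0.061 0.071 0.078]
can 513 med [0.7662 0.0143 0.1131] rect [771.2  15.2] [62.4 61.3] 53.8 z [0.065 0.113 0.12 ]
sauce 385 med [ 0.7401 -0.1322  0.116 ] rect [ 748.1 -133.9] [55.2 49.7] 74.5 z [0.066 0.116 0.173]
cup 175 med [ 0.7592 -0.2392  0.0726] rect [ 751.9 -235.5] [68.1 68.6] 54.8 z [0.061 0.073 0.079]
jar 226 med [0.7474 0.1047 0.0796] rect [748.9 105. ] [42.3 45. ] 14.8 z [0.069 0.08  0.085]
```

Scraper yaw is about -98.6° with its origin near (574,-375). The cradle's yaw is about +11° with its origin near (509,270). I'll add a planner that gives tool-axis shifts, then start moving.

```bash
sed -i 's/(s>150)&box(220/(s>90)\&box(220/' m.py; python3 m.py 2>&1 | grep mat
cat > plan.py <<'E'
import sys
from h import *
# usage: plan.py x y z [yaw_y]  (mm, deg; TCP target) -> tool-axes shift still to go
s=monitor.sense(); R=s["ee_rot"]; p=s["tcp_pos"]*1000
yaw=np.degrees(np.arctan2(R[1,1],R[0,1])); t=np.array([float(a) for a in sys.argv[1:4]])
print("t",s["time_s"],"pos",p.round(1),"yaw",yaw.round(2),"w",round(s["gripper_width"],3),"F",s["wrist_force"].round(1),"gf",round(s["gripper_force"],1),"j",s["joints"].round(0))
print("shift tool mm",(R.T@(t-p)).round(1))
if len(sys.argv)>4:
    dy=(float(sys.argv[4])-yaw+180)%360-180; print("turn rad",round(-np.radians(dy),3))
    a=np.radians(float(sys.argv[4])); R2=np.array([[np.sin(a),np.cos(a),0],[-np.cos(a),np.sin(a),0],[0,0,-1]]);R2[:,0]=np.cross(R2[:,1],R2[:,2])
    print("shift after turning",(R2.T@(t-p)).round(1))
E
```

```text
mat 8120 med [ 0.5254 -0.0482  0.0007] rect [528.2 -48. ] [258.4 258.7] 0.6 z [-0.005  0.001  0.007]
```

Call:
drive_tool:
  moves:
    - {"delta_pos": [-34,31,0]}
    - {"delta_pos": [-34,31,0]}
    - {"delta_pos": [-34,31,0]}
    - {"delta_pos": [-34,31,0]}
    - {"delta_pos": [-34,31,0]}
    - {"delta_pos": [-34,31,0]}
    - {"delta_pos": [-34,31,0]}
    - {"delta_pos": [-34,31,0]}
    - {"turn": -0.17}
    - {"turn": -0.17}
    - {"turn": -0.17}
    - {"turn": -0.17}

```text
invalid input
```

```bash
python3 plan.py 590 -271 120 171.4
```

```text
t 0.1 pos [ 145.9 -607.2  221.6] yaw 103.5 w 0.999 F [-0.9  0.2 -0.6] gf 0.0 j [-62.  22.   0.  -0. -68. -15.]
shift tool mm [-510.3  223.   102. ]
turn rad -1.185
shift after turning [-398.8 -388.8  101.6]
```

Call:
drive_tool:
  moves:
    - {"delta_pos": [-34,31,0],"turn": 0,"claw": 1}
    - {"delta_pos": [-34,31,0],"turn": 0,"claw": 1}
    - {"delta_pos": [-34,31,0],"turn": 0,"claw": 1}
    - {"delta_pos": [-34,31,0],"turn": 0,"claw": 1}
    - {"delta_pos": [-34,31,0],"turn": 0,"claw": 1}
    - {"delta_pos": [-34,31,0],"turn": 0,"claw": 1}
    - {"delta_pos": [-34,31,0],"turn": 0,"claw": 1}
    - {"delta_pos": [-34,31,0],"turn": 0,"claw": 1}
    - {"delta_pos": [0,0,0],"turn": -0.17,"claw": 1}
    - {"delta_pos": [0,0,0],"turn": -0.17,"claw": 1}
    - {"delta_pos": [0,0,0],"turn": -0.17,"claw": 1}
    - {"delta_pos": [0,0,0],"turn": -0.17,"claw": 1}

```text
time_s: 1.6
tcp_pos: [0.3523, -0.3027, 0.2222]
ee_rot: [[-0.605, -0.796, -0.001], [-0.796, 0.605, 0.001], [0.0, 0.001, -1.0]]
wrist_force: [0.1, 0.1, 0.4]
gripper_width: 0.999
gripper_force: 0.0
```

```bash
python3 plan.py 590 -271 120 171.4
```

```text
t 1.6 pos [ 352.3 -302.7  222.2] yaw 142.8 w 0.999 F [0.1 0.1 0.4] gf 0.0 j [-21.   6. -21.  -0. -63. -17.]
shift tool mm [-169.  -170.2  102. ]
turn rad -0.499
shift after turning [ -66.9 -230.3  102.2]
```

Call:
drive_tool:
  moves:
    - {"delta_pos": [0,0,0],"turn": -0.167,"claw": 1}
    - {"delta_pos": [0,0,0],"turn": -0.166,"claw": 1}
    - {"delta_pos": [0,0,0],"turn": -0.166,"claw": 1}
    - {"delta_pos": [-11,-38,10],"turn": 0,"claw": 1}
    - {"delta_pos": [-11,-38,10],"turn": 0,"claw": 1}
    - {"delta_pos": [-11,-38,10],"turn": 0,"claw": 1}
    - {"delta_pos": [-11,-38,10],"turn": 0,"claw": 1}
    - {"delta_pos": [-11,-38,10],"turn": 0,"claw": 1}
    - {"delta_pos": [-11,-38,10],"turn": 0,"claw": 1}

```text
time_s: 2.72
tcp_pos: [0.589, -0.2729, 0.1615]
ee_rot: [[-0.155, -0.988, -0.001], [-0.988, 0.155, 0.0], [-0.0, 0.001, -1.0]]
wrist_force: [0.4, -0.7, -0.4]
gripper_width: 1.004
gripper_force: 0.0
```

```bash
python3 plan.py 590 -271 40 171.4
cat > wr.py <<'E'
from h import *
import sys
# wrist picture: scraper bar top points
c=cams.capture("wrist"); W=cloud(c); C=c["color"]; save(c,sys.argv[1]); np.savez("/tmp/w.npz",W=W,C=C)
E
python3 wr.py w1
python3 - <<'E'
from h import *
d=np.load("/tmp/w.npz");W=d["W"];z=W[...,2]
m=(z>.018)&(z<.03)&(abs(W[...,0]-.59)<.05)&(W[...,1]<-.2)&(W[...,1]>-.37)
n,l,st,_=cv2.connectedComponentsWithStats(m.astype(np.uint8)); k=1+st[1:,4].argmax(); P=W[l==k]*1000
print(len(P),np.median(P,0).round(1)); 
c=cv2.minAreaRect(P[:,:2].astype(np.float32)); print(c)
y=P[:,1]; A=np.polyfit(y,P[:,0],1); print(A, "end y",np.percentile(y,[0.5,99.5]), "yaw",np.degrees(np.arctan2(-1,-A[0])))
E
```

```text
t 2.725 pos [ 589.  -272.9  161.5] yaw 171.06 w 1.004 F [ 0.4 -0.7 -0.4] gf 0.0 j [-11.  27.  -1.  -0. -62.   2.]
shift tool mm [ -2.   -0.8 121.5]
turn rad -0.006
shift after turning [ -2.   -0.7 121.5]
3155 [ 586.8 -312.6   23.4]
((587.2665405273438, -308.97528076171875), (118.72422790527344, 26.56100845336914), 81.46887969970703)
[1.41734860e-01 6.30832748e+02] end y [-365.26697868 -251.20552508] yaw -98.06707644688375
```

View pics/w1.png

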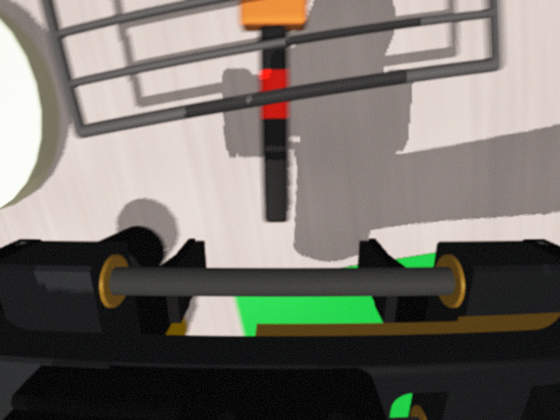

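The wrist view shows the bar end at (276,220), centred between the open fingers, with the shelf bar at row ~100. I'll correct by about 3 mm, descend, grip and check.

Call:
drive_tool:
  moves:
    - {"delta_pos": [-3,-3,30],"turn": -0.005,"claw": 1}
    - {"delta_pos": [0,0,35],"turn": 0,"claw": 1}
    - {"delta_pos": [0,0,35],"turn": 0,"claw": 1}
    - {"delta_pos": [0,0,30],"turn": 0,"claw": 1}
    - {"delta_pos": [0,0,17],"turn": 0,"claw": 1}
    - {"delta_pos": [0,0,8],"turn": 0,"claw": 1}
    - {"delta_pos": [0,0,0],"turn": 0,"claw": 1}

```text
time_s: 3.65
tcp_pos: [0.5917, -0.2708, 0.0077]
ee_rot: [[-0.15, -0.989, 0.0], [-0.989, 0.15, -0.0], [0.0, -0.0, -1.0]]
wrist_force: [1.3, 0.1, 0.3]
gripper_width: 0.994
gripper_force: 0.0
```

```bash
python3 plan.py 592 -270 4 171.5
```

```text
t 3.65 pos [ 591.7 -270.8    7.7] yaw 171.36 w 0.994 F [1.3 0.1 0.3] gf 0.0 j [-10.  36.  -9.   0. -44.   2.]
shift tool mm [-0.9 -0.2  3.7]
turn rad -0.003
shift after turning [-0.9 -0.2  3.7]
```

Call:
drive_tool:
  moves:
    - {"delta_pos": [0,0,3.5],"turn": 0,"claw": 1}
    - {"delta_pos": [0,0,0],"turn": 0,"claw": 0.2}
    - {"delta_pos": [0,0,0],"turn": 0,"claw": 0.2}
    - {"delta_pos": [0,0,0],"turn": 0,"claw": 0.2}
    - {"delta_pos": [0,0,0],"turn": 0,"claw": 0.2}
    - {"delta_pos": [0,0,0],"turn": 0,"claw": 0.2}
    - {"delta_pos": [0,0,0],"turn": 0,"claw": 0.2}

```text
time_s: 4.53
tcp_pos: [0.5915, -0.2707, 0.004]
ee_rot: [[-0.15, -0.989, -0.0], [-0.989, 0.15, 0.0], [0.0, 0.0, -1.0]]
wrist_force: [0.6, -0.3, 1.1]
gripper_width: 0.403
gripper_force: 0.0
```

Call:
drive_tool:
  moves:
    - {"delta_pos": [0,0,0],"turn": 0,"claw": 0.2}
    - {"delta_pos": [0,0,0],"turn": 0,"claw": 0.2}
    - {"delta_pos": [0,0,0],"turn": 0,"claw": 0.2}
    - {"delta_pos": [-5,0,-1],"turn": 0,"claw": 0.2}
    - {"delta_pos": [-12,0,0],"turn": 0,"claw": 0.2}
    - {"delta_pos": [-20,0,0],"turn": 0,"claw": 0.2}
    - {"delta_pos": [-25,0,0],"turn": 0,"claw": 0.2}
    - {"delta_pos": [-25,0,0],"turn": 0,"claw": 0.2}
    - {"delta_pos": [-25,0,0],"turn": 0,"claw": 0.2}
    - {"delta_pos": [-25,0,0],"turn": 0,"claw": 0.2}
    - {"delta_pos": [-20,0,0],"turn": 0,"claw": 0.2}
    - {"delta_pos": [-10,0,0],"turn": 0,"claw": 0.2}

```text
time_s: 6.02
tcp_pos: [0.6168, -0.1038, 0.0051]
ee_rot: [[-0.149, -0.989, 0.0], [-0.989, 0.149, 0.0], [-0.0, 0.0, -1.0]]
wrist_force: [-0.7, 0.3, -1.8]
gripper_width: 0.298
gripper_force: 30.0
```

```bash
python3 plan.py 594 32 5 140
python3 - <<'E'
from h import *
c=cams.capture("top"); save(c,"t2")
E
```

```text
t 6.025 pos [ 616.8 -103.8    5.1] yaw 171.44 w 0.298 F [-0.7  0.3 -1.8] gf 30.0 j [  5.  35. -13.  -0. -42. -14.]
shift tool mm [-1.309e+02  4.270e+01  1.000e-01]
turn rad 0.549
shift after turning [-8.940e+01  1.048e+02  1.000e-01]
```

View pics/t2.png

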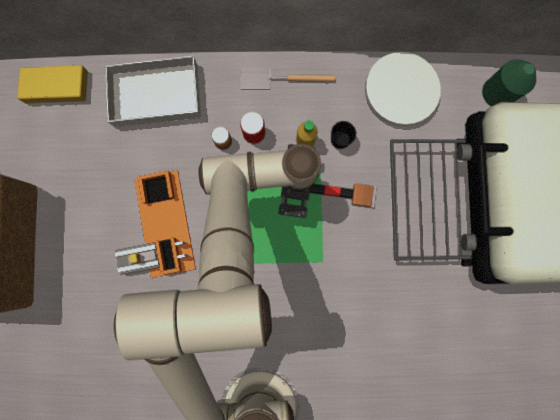

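The scraper is fully out from under the shelf, with the head at (365,195) and held at 30 N. Next I'll drag it to the mat centre, then swing it to lie diagonally on the mat.

Call:
drive_tool:
  moves:
    - {"delta_pos": [-6,8,0],"turn": 0,"claw": 0.2}
    - {"delta_pos": [-20,9,0],"turn": 0,"claw": 0.2}
    - {"delta_pos": [-25,9,0],"turn": 0,"claw": 0.2}
    - {"delta_pos": [-25,9,0],"turn": 0,"claw": 0.2}
    - {"delta_pos": [-25,8,0],"turn": 0,"claw": 0.2}
    - {"delta_pos": [-20,0,0],"turn": 0,"claw": 0.2}
    - {"delta_pos": [-10,0,0],"turn": 0.05,"claw": 0.2}
    - {"delta_pos": [0,0,0],"turn": 0.1,"claw": 0.2}
    - {"delta_pos": [0,0,0],"turn": 0.12,"claw": 0.2}
    - {"delta_pos": [0,0,0],"turn": 0.12,"claw": 0.2}
    - {"delta_pos": [0,0,0],"turn": 0.1,"claw": 0.2}
    - {"delta_pos": [0,0,0],"turn": 0.06,"claw": 0.2}

```text
time_s: 7.58
tcp_pos: [0.5942, 0.0307, 0.0052]
ee_rot: [[-0.647, -0.763, 0.001], [-0.763, 0.647, 0.0], [-0.001, -0.001, -1.0]]
wrist_force: [-0.4, 0.5, -2.3]
gripper_width: 0.3
gripper_force: 30.0
```

```bash
python3 plan.py 594 32 5 140
```

```text
t 7.575 pos [594.2  30.7   5.2] yaw 139.7 w 0.3 F [-0.4  0.5 -2.3] gf 30.0 j [ 19.  33. -18.   0. -40. -59.]
shift tool mm [-0.8  1.   0.2]
turn rad -0.005
shift after turning [-0.8  1.   0.2]
```

Call:
drive_tool:
  moves:
    - {"delta_pos": [0,0,1],"turn": 0,"claw": 0.2}
    - {"delta_pos": [0,0,0],"turn": 0,"claw": 0.2}
    - {"delta_pos": [0,0,0],"turn": 0,"claw": 0.6}
    - {"delta_pos": [0,0,0],"turn": 0,"claw": 0.6}
    - {"delta_pos": [0,0,0],"turn": 0,"claw": 0.8}
    - {"delta_pos": [0,0,-10],"turn": 0,"claw": 0.8}
    - {"delta_pos": [0,0,-30],"turn": 0,"claw": 0.8}
    - {"delta_pos": [0,0,-40],"turn": 0,"claw": 0.8}
    - {"delta_pos": [0,0,-40],"turn": 0,"claw": 0.8}
    - {"delta_pos": [0,0,-35],"turn": 0,"claw": 0.8}

```text
time_s: 8.82
tcp_pos: [0.594, 0.0303, 0.1616]
ee_rot: [[-0.645, -0.764, 0.002], [-0.764, 0.645, 0.0], [-0.002, -0.001, -1.0]]
wrist_force: [0.8, 0.2, -0.3]
gripper_width: 0.796
gripper_force: 0.0
```

```bash
python3 wr.py w3
python3 - <<'E'
from h import *
s=monitor.sense();print(s["tcp_pos"],s["gripper_width"])
d=np.load("/tmp/w.npz");W=d["W"]*1000;C=d["C"];H=cv2.cvtColor(C,cv2.COLOR_RGB2HSV);z=W[...,2]
m=(z>17)&(z<30)&(W[...,0]>380)&(W[...,0]<640)&(W[...,1]<60)&(W[...,1]>-200)
n,l,st,_=cv2.connectedComponentsWithStats(m.astype(np.uint8)); k=1+st[1:,4].argmax(); S=l==k
print(S.sum(), cv2.minAreaRect(W[S][:,:2].astype(np.float32)), "z",np.percentile(W[S][:,2],[5,50,95]))
h=H[...,0].astype(int); r=S&((h<5)|(h>175))&(H[...,1]>150); P=W[r]
print("band",len(P),cv2.minAreaRect(P[:,:2].astype(np.float32)),np.median(P,0))
B=W[S&(C.max(-1)<70)][:,:2]; print("bar",len(B),cv2.minAreaRect(B.astype(np.float32)))
v=cv2.fitLine(np.vstack([P[:,:2],B]).astype(np.float32),cv2.DIST_HUBER,0,.01,.01).ravel(); print("line",v,np.degrees(np.arctan2(-v[1],-v[0])))
E
```

```text
[0.59690782 0.03058283 0.16702211] 0.8038813544847858
6865 ((543.7081909179688, -32.13392639160156), (200.06312561035156, 59.740596771240234), 49.326454162597656) z [21.24176977 23.42884112 24.7546391 ]
band 1337 ((527.1368408203125, -49.6413459777832), (45.85357666015625, 23.804080963134766), 50.224117279052734) [526.68011231 -49.79824107  23.65723648]
bar 3809 ((547.5985717773438, -25.46636199951172), (184.97592163085938, 32.77033996582031), 47.300289154052734)
line [  0.63999754   0.76837695 543.3686     -29.832619  ] -129.79163
```

View pics/w3.png

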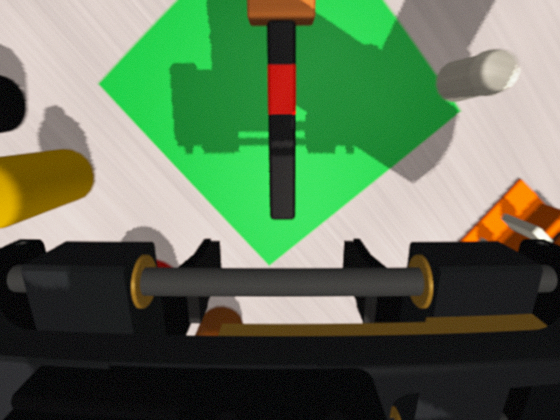

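The scraper lies flat and diagonal, entirely on the mat, with its band at (281,90) in the wrist view. I measured the band at (527,-50) mm, yaw -129.8°. Next I'll move over it and regrasp.

```bash
python3 plan.py 522 -56 40 140.2
```

```text
t 8.875 pos [596.9  30.6 167. ] yaw 139.92 w 0.804 F [ 1.2 -0.2  3.7] gf 0.0 j [ 19.  22.  -9.   0. -59. -59.]
shift tool mm [115.5   2.6 126.1]
turn rad -0.005
shift after turning [114.5   2.1 127. ]
```

Call:
drive_tool:
  moves:
    - {"delta_pos": [30,0,0],"turn": 0,"claw": 0.8}
    - {"delta_pos": [40,0,0],"turn": 0,"claw": 0.8}
    - {"delta_pos": [30,1,15],"turn": 0,"claw": 0.8}
    - {"delta_pos": [15,1,35],"turn": 0,"claw": 0.8}
    - {"delta_pos": [0,0,40],"turn": 0,"claw": 0.8}
    - {"delta_pos": [0,0,32],"turn": 0,"claw": 0.8}
    - {"delta_pos": [0,0,5],"turn": 0,"claw": 0.8}
    - {"delta_pos": [0,0,0],"turn": 0,"claw": 0.8}

```text
time_s: 9.88
tcp_pos: [0.5188, -0.0562, 0.0328]
ee_rot: [[-0.645, -0.765, 0.001], [-0.765, 0.645, -0.0], [-0.001, -0.001, -1.0]]
wrist_force: [-0.2, 0.1, -0.4]
gripper_width: 0.799
gripper_force: 0.0
```

```bash
python3 plan.py 522 -56 4 140.2
```

```text
t 9.875 pos [518.8 -56.2  32.8] yaw 139.86 w 0.799 F [-0.2  0.1 -0.4] gf 0.0 j [ 12.  25. -27.   0. -38. -52.]
shift tool mm [-2.2 -2.3 28.9]
turn rad -0.006
shift after turning [-2.2 -2.3 28.8]
```

Call:
drive_tool:
  moves:
    - {"delta_pos": [-2,-2,10],"turn": -0.005,"claw": 0.8}
    - {"delta_pos": [0,0,12],"turn": 0,"claw": 0.8}
    - {"delta_pos": [0,0,7],"turn": 0,"claw": 0.8}
    - {"delta_pos": [0,0,0],"turn": 0,"claw": 0.2}
    - {"delta_pos": [0,0,0],"turn": 0,"claw": 0.2}
    - {"delta_pos": [0,0,0],"turn": 0,"claw": 0.2}
    - {"delta_pos": [0,0,0],"turn": 0,"claw": 0.2}
    - {"delta_pos": [0,0,0],"turn": 0,"claw": 0.2}
    - {"delta_pos": [0,0,0],"turn": 0,"claw": 0.2}
    - {"delta_pos": [0,0,0],"turn": 0,"claw": 0.2}
    - {"delta_pos": [0,0,0],"turn": 0,"claw": 0.2}

```text
time_s: 11.25
tcp_pos: [0.5211, -0.056, 0.0032]
ee_rot: [[-0.641, -0.768, 0.0], [-0.768, 0.641, -0.0], [-0.0, -0.0, -1.0]]
wrist_force: [-0.6, -0.1, 2.6]
gripper_width: 0.294
gripper_force: 30.0
```

```bash
python3 plan.py 522 -56 154 281
```

```text
t 11.25 pos [521.1 -56.    3.2] yaw 140.13 w 0.294 F [-0.6 -0.1  2.6] gf 30.0 j [ 12.  28. -28.   0. -34. -51.]
shift tool mm [  -0.6   -0.8 -150.8]
turn rad -2.459
shift after turning [   0.9    0.2 -150.8]
```

Call:
drive_tool:
  moves:
    - {"delta_pos": [0,0,-10],"turn": 0,"claw": 0.2}
    - {"delta_pos": [0,0,-25],"turn": 0,"claw": 0.2}
    - {"delta_pos": [0,0,-35],"turn": 0,"claw": 0.2}
    - {"delta_pos": [0,0,-35],"turn": 0,"claw": 0.2}
    - {"delta_pos": [0,0,-30],"turn": -0.05,"claw": 0.2}
    - {"delta_pos": [0,0,-15],"turn": -0.1,"claw": 0.2}
    - {"delta_pos": [0,0,0],"turn": -0.15,"claw": 0.2}
    - {"delta_pos": [0,0,0],"turn": -0.17,"claw": 0.2}
    - {"delta_pos": [0,0,0],"turn": -0.17,"claw": 0.2}
    - {"delta_pos": [0,0,0],"turn": -0.17,"claw": 0.2}
    - {"delta_pos": [0,0,0],"turn": -0.17,"claw": 0.2}
    - {"delta_pos": [0,0,0],"turn": -0.17,"claw": 0.2}

```text
time_s: 12.75
tcp_pos: [0.5203, -0.056, 0.1531]
ee_rot: [[0.443, -0.896, -0.001], [-0.896, -0.443, 0.0], [-0.001, 0.001, -1.0]]
wrist_force: [-0.0, -0.2, -1.9]
gripper_width: 0.295
gripper_force: 30.0
```

Call:
drive_tool:
  moves:
    - {"delta_pos": [0,0,0],"turn": -0.17,"claw": 0.2}
    - {"delta_pos": [0,0,0],"turn": -0.17,"claw": 0.2}
    - {"delta_pos": [0,0,0],"turn": -0.17,"claw": 0.2}
    - {"delta_pos": [0,0,0],"turn": -0.17,"claw": 0.2}
    - {"delta_pos": [0,0,0],"turn": -0.17,"claw": 0.2}
    - {"delta_pos": [0,0,0],"turn": -0.17,"claw": 0.2}
    - {"delta_pos": [0,0,0],"turn": -0.15,"claw": 0.2}
    - {"delta_pos": [0,0,0],"turn": -0.1,"claw": 0.2}
    - {"delta_pos": [0,0,0],"turn": -0.04,"claw": 0.2}
    - {"delta_pos": [0,0,0],"turn": 0,"claw": 0.2}

```text
time_s: 14.0
tcp_pos: [0.5204, -0.056, 0.1531]
ee_rot: [[0.982, 0.191, -0.001], [0.191, -0.982, 0.0], [-0.001, -0.0, -1.0]]
wrist_force: [-0.4, 0.6, -1.9]
gripper_width: 0.299
gripper_force: 30.0
```

```bash
python3 plan.py 460 262 154 281
```

```text
t 14.0 pos [520.4 -56.  153.1] yaw -78.98 w 0.299 F [-0.4  0.6 -1.9] gf 30.0 j [ 12.  16. -19.  -0. -55.  89.]
shift tool mm [   1.5 -323.7   -0.8]
turn rad 0.0
shift after turning [   1.4 -323.7   -0.9]
```

Call:
drive_tool:
  moves:
    - {"delta_pos": [0,-15,0],"turn": 0,"claw": 0.2}
    - {"delta_pos": [0,-30,0],"turn": 0,"claw": 0.2}
    - {"delta_pos": [0,-45,0],"turn": 0,"claw": 0.2}
    - {"delta_pos": [0,-45,0],"turn": 0,"claw": 0.2}
    - {"delta_pos": [0,-45,0],"turn": 0,"claw": 0.2}
    - {"delta_pos": [0,-45,0],"turn": 0,"claw": 0.2}
    - {"delta_pos": [0,-45,0],"turn": 0,"claw": 0.2}
    - {"delta_pos": [0,-30,0],"turn": 0,"claw": 0.2}
    - {"delta_pos": [0,-16,0],"turn": 0,"claw": 0.2}
    - {"delta_pos": [0,-8,0],"turn": 0,"claw": 0.2}
    - {"delta_pos": [0,0,0],"turn": 0,"claw": 0.2}

```text
time_s: 15.38
tcp_pos: [0.4586, 0.2617, 0.153]
ee_rot: [[0.981, 0.192, -0.0], [0.192, -0.981, -0.0], [-0.0, 0.0, -1.0]]
wrist_force: [-0.7, 0.7, -2.0]
gripper_width: 0.297
gripper_force: 30.0
```

```bash
python3 plan.py 518 273 154 281;  python3 wr.py w4
python3 - <<'E'
from h import *
d=np.load("/tmp/w.npz");W=d["W"]*1000;C=d["C"];z=W[...,2]
H=cv2.cvtColor(C,cv2.COLOR_RGB2HSV);h=H[...,0].astype(int);org=(h>3)&(h<18)&(H[...,1]>150)
S=(z>140)&(z<190); P=W[S]; print("held",S.sum(),cv2.minAreaRect(P[:,:2].astype(np.float32)) if S.sum() else 0, np.percentile(P[:,2],[5,50,95]))
for n,m in dict(base=org&(z<12),rim=org&(z>36)&(z<47)).items():
    P=W[m]; print(n,m.sum(),cv2.minAreaRect(P[:,:2].astype(np.float32)) if m.sum() else 0)
E
```

```text
t 15.375 pos [458.6 261.7 153. ] yaw -78.94 w 0.297 F [-0.7  0.7 -2. ] gf 30.0 j [ 47.  16. -19.  -0. -55.  54.]
shift tool mm [60.5  0.3 -1. ]
turn rad 0.001
shift after turning [60.5  0.3 -1. ]
held 26797 ((500.44378662109375, 269.9854736328125), (148.7907257080078, 60.591548919677734), 11.490429878234863) [163.02133365 173.08422538 174.45881132]
base 2508 ((518.1262817382812, 272.69500732421875), (248.94125366210938, 130.18841552734375), 10.83133316040039)
rim 458 ((522.1947021484375, 270.71246337890625), (218.2964630126953, 87.20069122314453), 13.006155967712402)
```

View pics/w4.png

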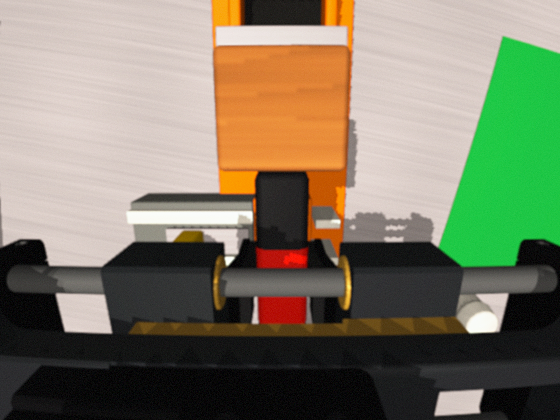

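The held scraper is straight in the gripper, with its head at (282,100), and the cradle lies below it. Next I'll measure the lateral and lengthwise offsets in the cradle frame.

```bash
cat > off.py <<'E'
from h import *
d=np.load("/tmp/w.npz");W=d["W"]*1000;C=d["C"];z=W[...,2]
H=cv2.cvtColor(C,cv2.COLOR_RGB2HSV);h=H[...,0].astype(int);org=(h>3)&(h<18)&(H[...,1]>150)
def mid(m,ax,lo,hi,n,ang):
    a=np.radians(ang);e=np.array([np.cos(a),np.sin(a)]);f=np.array([-e[1],e[0]])
    P=W[m][:,:2]-[509.3,271.]; s=P@e;t=P@f; R=[]
    for b in np.arange(lo,hi,4):
        k=(s>b)&(s<b+4)
        if k.sum()>15: R.append((b+2,t[k].min(),t[k].max()))
    R=np.array(R); print(n,"s",R[:,0].min(),R[:,0].max(),"tmin",np.polyfit(R[:,0],R[:,1],1).round(3),"tmax",np.polyfit(R[:,0],R[:,2],1).round(3),"width",np.median(R[:,2]-R[:,1]).round(1),"mid",np.median(R[:,2]+R[:,1]).round(2)/2,"srange",np.percentile(s,[.5,99.5]).round(1))
base=org&(z<12)&(z>-3); mid(base,0,-40,160,"base",11)
rim=org&(z>37)&(z<47); mid(rim,0,60,160,"rim",11)
held=(z>160)&(z<182)
mid(held&(C[...,0]>C[...,2]+40)&(C[...,0]>90),0,-60,160,"headmix",11)
blade=(z>155)&(z<175)&(abs(C[...,0].astype(int)-C[...,2])<25)&(C[...,0]>120); mid(blade,0,-100,200,"blade",11)
blk=held&(C.max(-1)<70); mid(blk,0,-60,20,"bar",11)
E
python3 off.py
python3 - <<'E'
exec(open("m.py").read().split("rep(\"mat\"")[0])
org=(h>3)&(h<18)&(s>120)&box(120,215,160,285) if 0 else None
E
python3 - <<'E'
from h import *
d=np.load("/tmp/top0.npz");W=d["W"]*1000;C=d["C"];H=cv2.cvtColor(C,cv2.COLOR_RGB2HSV);h=H[...,0].astype(int)
m=(h>3)&(h<18)&(H[...,1]>110)&(C[...,0]>90); m[:160]=0;m[285:]=0;m[:,:120]=0;m[:,210:]=0
a=np.radians(11);e=np.array([np.cos(a),np.sin(a)]);f=np.array([-e[1],e[0]])
P=W[m]; s=(P[:,:2]-[509.3,271])@e; t=(P[:,:2]-[509.3,271])@f; z=P[:,2]
b=z<12; r=(z>36)&(z<47)
print("base s",np.percentile(s[b],[.5,99.5]),"t",np.percentile(t[b],[.5,99.5]),"rim s",np.percentile(s[r],[.5,99.5]))
E
```

```text
base s -38.0 130.0 tmin [-2.0000e-03 -6.3744e+01] tmax [2.000e-03 6.429e+01] width 128.2 mid 0.28 srange [-110.   132.1]
rim s 102.0 118.0 tmin [ 3.7000e-02 -4.7018e+01] tmax [ 0.043 39.316] width 86.9 mid 0.59 srange [-82.6 119.8]
headmix s -46.0 66.0 tmin [ -0.175 -21.574] tmax [ 0.18  23.261] width 59.7 mid 0.87 srange [-79.4  63.9]
blade s 58.0 66.0 tmin [ 2.6000e-02 -2.9616e+01] tmax [-2.0000e-03  3.0458e+01] width 58.3 mid 1.15 srange [56.8 65. ]
bar s -46.0 -2.0 tmin [ 0.158 -9.59 ] tmax [-0.144 11.415] width 25.3 mid 0.805 srange [-44.3  -0.4]
base s [-141.82177248  144.34439009] t [-63.68551631  65.31143162] rim s [-140.07941775  142.90763841]
```

Call:
drive_tool:
  moves:
    - {"delta_pos": [12,0,0],"turn": 0,"claw": 0.2}
    - {"delta_pos": [20,0,0],"turn": 0,"claw": 0.2}
    - {"delta_pos": [20,0,0],"turn": 0,"claw": 0.2}
    - {"delta_pos": [10,0,0],"turn": 0,"claw": 0.2}
    - {"delta_pos": [0,0,10],"turn": 0,"claw": 0.2}
    - {"delta_pos": [0,0,22],"turn": 0,"claw": 0.2}
    - {"delta_pos": [0,0,25],"turn": 0,"claw": 0.2}
    - {"delta_pos": [0,0,20],"turn": 0,"claw": 0.2}
    - {"delta_pos": [0,0,8],"turn": 0,"claw": 0.2}
    - {"delta_pos": [0,0,0],"turn": 0,"claw": 0.2}

```text
time_s: 16.68
tcp_pos: [0.5191, 0.2735, 0.0676]
ee_rot: [[0.981, 0.192, -0.001], [0.192, -0.981, -0.001], [-0.001, 0.001, -1.0]]
wrist_force: [0.3, 0.5, -2.1]
gripper_width: 0.295
gripper_force: 30.0
```

```bash
python3 plan.py 519.3 273.4 18 281;  python3 - <<'E'
from h import *
c=cams.capture("side"); save(c,"s5"); cv2.imwrite("pics/s5c.png",cv2.resize(c["color"][250:420,100:320,::-1],None,fx=3.5,fy=3.5))
E
```

```text
t 16.675 pos [519.1 273.5  67.6] yaw -78.92 w 0.295 F [ 0.3  0.5 -2.1] gf 30.0 j [ 44.  27. -16.   0. -47.  57.]
shift tool mm [ 0.2  0.1 49.6]
turn rad 0.001
shift after turning [ 0.2  0.2 49.6]
```

View pics/s5c.png

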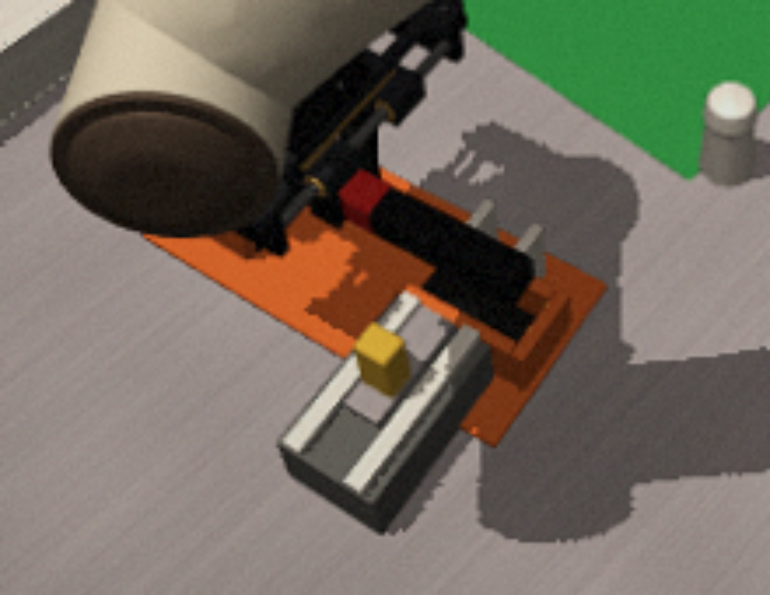

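The side crop shows the bar level and directly above the channel, with its end at (520,290). The tongue is clear of it. Next I'll lower it.

Call:
drive_tool:
  moves:
    - {"delta_pos": [0,0,10],"turn": 0,"claw": 0.2}
    - {"delta_pos": [0,0,12],"turn": 0,"claw": 0.2}
    - {"delta_pos": [0,0,12],"turn": 0,"claw": 0.2}
    - {"delta_pos": [0,0,8],"turn": 0,"claw": 0.2}
    - {"delta_pos": [0,0,4],"turn": 0,"claw": 0.2}
    - {"delta_pos": [0,0,2],"turn": 0,"claw": 0.2}
    - {"delta_pos": [0,0,1],"turn": 0,"claw": 0.2}
    - {"delta_pos": [0,0,0],"turn": 0,"claw": 0.2}

```text
time_s: 17.73
tcp_pos: [0.5197, 0.274, 0.0193]
ee_rot: [[0.981, 0.192, 0.0], [0.192, -0.981, 0.0], [0.001, -0.0, -1.0]]
wrist_force: [-0.9, 0.5, -2.1]
gripper_width: 0.295
gripper_force: 30.0
```

Call:
drive_tool:
  moves:
    - {"delta_pos": [0,0,1],"turn": 0,"claw": 0.2}
    - {"delta_pos": [0,0,1],"turn": 0,"claw": 0.2}
    - {"delta_pos": [0,0,0],"turn": 0,"claw": 0.2}
    - {"delta_pos": [0,0,0],"turn": 0,"claw": 0.2}

```text
time_s: 18.23
tcp_pos: [0.5197, 0.274, 0.0173]
ee_rot: [[0.981, 0.192, 0.0], [0.192, -0.981, 0.0], [0.0, -0.0, -1.0]]
wrist_force: [0.0, -0.5, -0.1]
gripper_width: 0.296
gripper_force: 30.0
```

Contact is soft, with the carried weight down from 2.1 N to about 0 N. I'll release, rise, back off, and check the seating and the lock grip.

Call:
drive_tool:
  moves:
    - {"delta_pos": [0,0,0],"turn": 0,"claw": 0.6}
    - {"delta_pos": [0,0,0],"turn": 0,"claw": 0.6}
    - {"delta_pos": [0,0,0],"turn": 0,"claw": 0.6}
    - {"delta_pos": [0,0,-10],"turn": 0,"claw": 0.6}
    - {"delta_pos": [0,0,-25],"turn": 0,"claw": 0.6}
    - {"delta_pos": [0,0,-35],"turn": 0,"claw": 0.6}
    - {"delta_pos": [0,0,-45],"turn": 0,"claw": 0.6}
    - {"delta_pos": [0,0,-45],"turn": 0,"claw": 0.6}
    - {"delta_pos": [-40,0,-20],"turn": 0,"claw": 0.6}
    - {"delta_pos": [-40,0,0],"turn": 0,"claw": 0.6}
    - {"delta_pos": [-40,0,0],"turn": 0,"claw": 0.6}
    - {"delta_pos": [0,0,0],"turn": 0,"claw": 0.6}

```text
time_s: 19.73
tcp_pos: [0.3999, 0.25, 0.1982]
ee_rot: [[0.981, 0.194, 0.001], [0.194, -0.981, 0.001], [0.001, -0.001, -1.0]]
wrist_force: [-0.4, 1.5, -0.0]
gripper_width: 0.602
gripper_force: 0.0
```

```bash
python3 plan.py 410.9 335.3 110 281;  python3 wr.py w6
cat > q.py <<'E'
from h import *
d=np.load("/tmp/w.npz");W=d["W"]*1000;C=d["C"];z=W[...,2]
a=np.radians(11);e=np.array([np.cos(a),np.sin(a)]);f=np.array([-e[1],e[0]])
S=(W[...,:2]-[510.5,271.7])@e; T=(W[...,:2]-[510.5,271.7])@f
H=cv2.cvtColor(C,cv2.COLOR_RGB2HSV);h=H[...,0].astype(int)
def r(n,m): print(n,m.sum(),"s",np.percentile(S[m],[1,50,99]).round(1),"t",np.percentile(T[m],[1,50,99]).round(1),"z",np.percentile(z[m],[5,50,95]).round(1)) if m.sum()>10 else print(n,"none")
r("yellow",(h>19)&(h<33)&(H[...,1]>110)&(z>80)&(z<105))
r("band",((h<4)|(h>176))&(H[...,1]>150)&(abs(S)<60)&(abs(T)<40)&(z>28)&(z<50))
r("bar",(C.max(-1)<70)&(S>-130)&(S<60)&(abs(T)<25)&(z>30)&(z<46))
r("headtop",(S>40)&(S<118)&(abs(T)<33)&(z>34.5)&(z<40))
r("orange base",(h>3)&(h<18)&(H[...,1]>150)&(abs(S)<170)&(abs(T)<80)&(z<11)&(z>0))
E
python3 q.py
```

```text
t 19.725 pos [399.9 250.  198.2] yaw -78.83 w 0.602 F [-0.4  1.5 -0. ] gf 0.0 j [ 52.   8. -22.  -0. -59.  49.]
shift tool mm [ 27.3 -81.4  88.4]
turn rad 0.003
shift after turning [ 27.1 -81.6  88.2]
yellow 623 s [-92.3 -80.6 -70.6] t [70.4 79.  89.6] z [84.9 91.4 92.6]
band 1153 s [-21.    1.   23.3] t [-10.7   0.4  12.2] z [36.1 37.6 38.9]
bar 3314 s [-120.9  -50.4   57.7] t [-11.6   1.   12.9] z [35.7 37.4 38.7]
headtop 1744 s [40.6 64.3 76.3] t [-27.7   1.4  29.9] z [35.3 37.2 38.6]
orange base 9523 s [-138.7   -1.1   84.2] t [-63.6 -35.3  63.8] z [4.2 5.5 6.8]
```

View pics/w6.png

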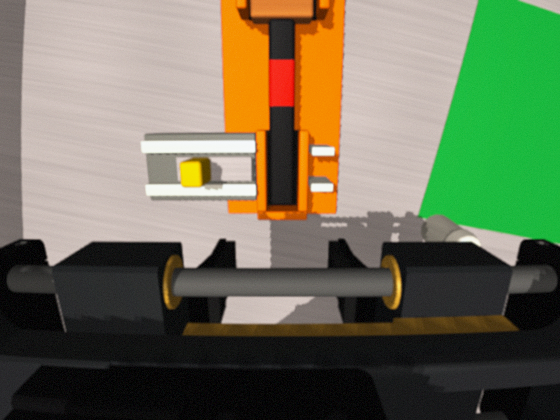

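The scraper is seated with its head in the pocket. The top surface is uniformly at z≈37.5 and the band centre is within about 1 mm of nominal. The yellow grip is at (194,173) in the wrist view, so I'll move over it next.

```bash
python3 plan.py 412.8 334.2 64 281
```

```text
t 19.775 pos [401.3 250.9 198.3] yaw -78.84 w 0.597 F [0.5 0.9 0.6] gf 0.0 j [ 52.   8. -22.   0. -59.  49.]
shift tool mm [ 27.1 -79.4 134.5]
turn rad 0.003
shift after turning [ 27.2 -79.6 134.3]
```

Call:
drive_tool:
  moves:
    - {"delta_pos": [9,-25,0],"turn": 0,"claw": 0.6}
    - {"delta_pos": [9,-30,0],"turn": 0,"claw": 0.6}
    - {"delta_pos": [9,-25,10],"turn": 0.003,"claw": 0.6}
    - {"delta_pos": [0,0,30],"turn": 0,"claw": 0.6}
    - {"delta_pos": [0,0,30],"turn": 0,"claw": 0.6}
    - {"delta_pos": [0,0,15],"turn": 0,"claw": 0.6}
    - {"delta_pos": [0,0,5],"turn": 0,"claw": 0.6}
    - {"delta_pos": [0,0,0],"turn": 0,"claw": 0.6}

```text
time_s: 20.78
tcp_pos: [0.4136, 0.3349, 0.1076]
ee_rot: [[0.982, 0.189, 0.001], [0.189, -0.982, 0.001], [0.001, -0.001, -1.0]]
wrist_force: [-0.5, -0.6, -0.1]
gripper_width: 0.6
gripper_force: 0.0
```

```bash
python3 plan.py 412.8 334.2 64 281
```

```text
t 20.775 pos [413.6 334.9 107.6] yaw -79.1 w 0.6 F [-0.5 -0.6 -0.1] gf 0.0 j [ 56.  20. -22.   0. -49.  44.]
shift tool mm [-0.9  0.6 43.6]
turn rad -0.002
shift after turning [-0.9  0.6 43.6]
```

Call:
drive_tool:
  moves:
    - {"delta_pos": [-1,0,12],"turn": 0,"claw": 0.6}
    - {"delta_pos": [0,0,15],"turn": 0,"claw": 0.6}
    - {"delta_pos": [0,0,12],"turn": 0,"claw": 0.6}
    - {"delta_pos": [0,0,4],"turn": 0,"claw": 0.6}
    - {"delta_pos": [0,0,0],"turn": 0,"claw": 0.15}
    - {"delta_pos": [0,0,0],"turn": 0,"claw": 0.15}
    - {"delta_pos": [0,0,0],"turn": 0,"claw": 0.15}
    - {"delta_pos": [0,0,0],"turn": 0,"claw": 0.15}
    - {"delta_pos": [0,0,0],"turn": 0,"claw": 0.15}
    - {"delta_pos": [0,0,0],"turn": 0,"claw": 0.15}
    - {"delta_pos": [0,0,0],"turn": 0,"claw": 0.15}

```text
time_s: 22.15
tcp_pos: [0.4121, 0.3346, 0.0644]
ee_rot: [[0.982, 0.189, 0.0], [0.189, -0.982, 0.0], [0.0, -0.0, -1.0]]
wrist_force: [-0.1, -0.0, 1.8]
gripper_width: 0.227
gripper_force: 30.0
```

```bash
python3 -c "print(1)"; python3 plan.py 428.6 264.9 64 281
```

```text
1
t 22.15 pos [412.1 334.6  64.4] yaw -79.09 w 0.227 F [-0.1 -0.   1.8] gf 30.0 j [ 57.  23. -24.   0. -43.  44.]
shift tool mm [ 3.1 71.5  0.4]
turn rad -0.002
shift after turning [ 2.9 71.5  0.4]
```

Gripped, with about 65 mm of travel left along tool +y. I'll slide most of it, then finish in small steps while watching the force.

Call:
drive_tool:
  moves:
    - {"delta_pos": [0,4,0],"turn": 0,"claw": 0.15}
    - {"delta_pos": [0,8,0],"turn": 0,"claw": 0.15}
    - {"delta_pos": [0,12,0],"turn": 0,"claw": 0.15}
    - {"delta_pos": [0,12,0],"turn": 0,"claw": 0.15}
    - {"delta_pos": [0,12,0],"turn": 0,"claw": 0.15}
    - {"delta_pos": [0,8,0],"turn": 0,"claw": 0.15}
    - {"delta_pos": [0,4,0],"turn": 0,"claw": 0.15}
    - {"delta_pos": [0,1,0],"turn": 0,"claw": 0.15}
    - {"delta_pos": [0,0,0],"turn": 0,"claw": 0.15}

```text
time_s: 23.28
tcp_pos: [0.4238, 0.2741, 0.0643]
ee_rot: [[0.982, 0.189, 0.0], [0.189, -0.982, -0.0], [0.0, 0.0, -1.0]]
wrist_force: [-0.8, 1.6, 4.8]
gripper_width: 0.225
gripper_force: 30.0
```

Call:
drive_tool:
  moves:
    - {"delta_pos": [0,1,0],"turn": 0,"claw": 0.15}
    - {"delta_pos": [0,1,0],"turn": 0,"claw": 0.15}
    - {"delta_pos": [0,0,0],"turn": 0,"claw": 0.15}

```text
time_s: 23.65
tcp_pos: [0.4242, 0.2724, 0.0643]
ee_rot: [[0.982, 0.189, 0.001], [0.189, -0.982, 0.0], [0.001, -0.0, -1.0]]
wrist_force: [-1.6, 2.0, 5.1]
gripper_width: 0.23
gripper_force: 30.0
```

Call:
drive_tool:
  moves:
    - {"delta_pos": [0,1,0],"turn": 0,"claw": 0.15}
    - {"delta_pos": [0,1,0],"turn": 0,"claw": 0.15}
    - {"delta_pos": [0,0,0],"turn": 0,"claw": 0.15}

```text
time_s: 24.02
tcp_pos: [0.4245, 0.2705, 0.0643]
ee_rot: [[0.982, 0.189, 0.0], [0.189, -0.982, 0.0], [0.001, -0.0, -1.0]]
wrist_force: [-1.4, 1.5, 5.2]
gripper_width: 0.227
gripper_force: 30.0
```

Call:
drive_tool:
  moves:
    - {"delta_pos": [0,1,0],"turn": 0,"claw": 0.15}
    - {"delta_pos": [0,1,0],"turn": 0,"claw": 0.15}
    - {"delta_pos": [0,0,0],"turn": 0,"claw": 0.15}

```text
time_s: 24.4
tcp_pos: [0.4247, 0.2698, 0.0643]
ee_rot: [[0.982, 0.189, 0.001], [0.189, -0.982, 0.002], [0.001, -0.002, -1.0]]
wrist_force: [-4.0, 6.0, 4.4]
gripper_width: 0.225
gripper_force: 30.0
```

Call:
drive_tool:
  moves:
    - {"delta_pos": [0,1,0],"turn": 0,"claw": 0.15}
    - {"delta_pos": [0,0,0],"turn": 0,"claw": 0.15}

```text
time_s: 24.65
tcp_pos: [0.4248, 0.2697, 0.0643]
ee_rot: [[0.982, 0.189, 0.001], [0.189, -0.982, 0.004], [0.002, -0.004, -1.0]]
wrist_force: [-5.9, 9.9, 4.8]
gripper_width: 0.226
gripper_force: 30.0
```

The end stop is reached: motion stopped while the force rose to 12 N. I'll release and retreat upward.

Call:
drive_tool:
  moves:
    - {"delta_pos": [0,-0.5,0],"turn": 0,"claw": 0.5}
    - {"delta_pos": [0,0,0],"turn": 0,"claw": 0.5}
    - {"delta_pos": [0,0,0],"turn": 0,"claw": 0.5}
    - {"delta_pos": [0,0,0],"turn": 0,"claw": 0.5}
    - {"delta_pos": [0,0,-10],"turn": 0,"claw": 0.5}
    - {"delta_pos": [0,0,-30],"turn": 0,"claw": 0.5}
    - {"delta_pos": [0,0,-40],"turn": 0,"claw": 0.5}
    - {"delta_pos": [0,0,-40],"turn": 0,"claw": 0.5}
    - {"delta_pos": [-30,0,-15],"turn": 0,"claw": 0.5}
    - {"delta_pos": [-20,0,0],"turn": 0,"claw": 0.5}
    - {"delta_pos": [0,0,0],"turn": 0,"claw": 0.5}
    - {"delta_pos": [0,0,0],"turn": 0,"claw": 0.5}

```text
time_s: 26.15
tcp_pos: [0.376, 0.2588, 0.1995]
ee_rot: [[0.982, 0.189, 0.001], [0.189, -0.982, 0.001], [0.001, -0.0, -1.0]]
wrist_force: [-0.5, 0.5, -0.1]
gripper_width: 0.501
gripper_force: 0.0
```

```bash
python3 plan.py 412.8 334.2 64 281; python3 wr.py w7; python3 q.py
python3 - <<'E'
from h import *
c=cams.capture("top");save(c,"t7"); W=cloud(c); np.savez("/tmp/top0.npz",W=W,C=c["color"])
E
python3 m.py 2>&1 | egrep "^(shaker|can|sauce|cup|jar|lock)"
```

```text
t 26.15 pos [376.  258.8 199.5] yaw -79.09 w 0.501 F [-0.5  0.5 -0.1] gf 0.0 j [ 55.   7. -24.   0. -59.  46.]
shift tool mm [ 50.3 -67.  135.5]
turn rad -0.002
shift after turning [ 50.5 -67.  135.5]
yellow 610 s [-93.8 -81.9 -70.6] t [ 5.2 14.7 24.3] z [88.8 91.3 92.6]
band 1172 s [-21.5   0.9  22.7] t [-10.8   0.7  11.9] z [36.2 37.5 38.8]
bar 2645 s [-122.2  -39.6   54.6] t [-11.4   0.5  13. ] z [35.7 37.3 38.7]
headtop 450 s [40.2 47.8 55.2] t [-11.1   1.4  13.8] z [35.2 37.2 38.5]
orange base 9764 s [-139.7    3.7   65.4] t [-63.6 -32.   63.6] z [4.1 5.4 6.7]
lock 1654 med [0.3941 0.2202 0.3142] rect [398.4 221.8] [123.6  67.6] 84.7 z [0.093 0.314 0.562]
shaker 137 med [0.3852 0.0514 0.07  ] rect [385.7  51.7] [33.7 33.2] 11.1 z [0.061 0.07  0.077]
can 513 med [0.7662 0.0142 0.1134] rect [770.9  15. ] [63.1 60.7] 60.6 z [0.066 0.113 0.12 ]
sauce 387 med [ 0.7405 -0.1321  0.1164] rect [ 747.9 -133.9] [55.1 48.5] 71.2 z [0.065 0.116 0.173]
cup 176 med [ 0.7606 -0.239   0.072 ] rect [ 752. -235.] [67.9 69.7] 63.3 z [0.061 0.072 0.078]
jar 226 med [0.7475 0.1046 0.0794] rect [748.  105.6] [43.2 45. ] 45.3 z [0.067 0.079 0.085]
```

View pics/w7.png

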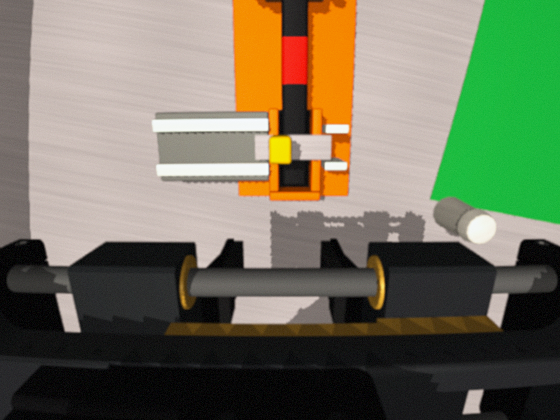

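The wrist view shows the tongue lying over the bar and between the posts at (338,148), with the grip at (281,150), t≈15 mm, its end stop. The scraper is still seated, the bystanders haven't moved, and the robot is clear, so I'm handing in the job.

```bash
python3 -c "
from station import ticket
print(ticket.finish_job())"
```

```text
the job is handed in; nothing more can be done
None
```

The scraper went onto the mat and then into the cradle with its head in the wide pocket, the lock is at its end stop with the tongue over the handle, the bystanders I re-measured (can, sauce, shaker, cup and jar) have not moved, and the job is handed in at about 26 s (no verdict was returned).

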